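# Set the plaster originals on their mould bases

### The arm

A 6-joint arm with a two-finger parallel gripper is mounted at the origin on the work surface. World frame = base frame: x ahead of the robot, y to its left, z up, the work surface at z = 0. Lengths are in m, angles in degrees, forces in N, time in s.
With the tool pointing down it reaches from about 0.35 to 0.775 m from the base axis. Payload 7.3 kg.
Tool frame: the origin (TCP) lies midway between the tips of the shut fingers; the grasp point (between the pads) lies 19 mm behind it (hold_point_z is the distance from the TCP to the grasp point, in m); z points along the fingers, x is the direction in which the jaws open and shut, and the axes are right-handed (so a half turn about z gives the same grasp; the last joint's range is limited). The gripper opens to 92 mm and grips with 3 to 60 N. Pads are 19 mm wide; open, the fingers measure 130 mm over their backs; the gripper's body (75 mm by 190 mm) begins 47 mm behind the grasp point.
Start: joints at [62.739, 19.595, 87.324, -0, 73.075, -8.365], TCP at [0.17, 0.497, 0.227] pointing down, gripper open.
Joint ranges: [-145.02, 145.02], [-44.19, 115.74], [2.07, 154.8], [-57.11, 237.11], [16.16, 152.29], [-177.93, 177.93]. Speed limits (degrees/s): [147.25, 147.25, 180, 180, 180, 180].

### API

Orientations are given as [roll, pitch, yaw] about the fixed x, y, z axes, in that order (R = Rz(yaw) Ry(pitch) Rx(roll)).
In Python, from rig import get_state, read_camera, camera_info, close_job, hold_point_z gives the robot as it stands.
- The arm moves only by the shell command python3 -m inch 'ROWS' [OPENING] [FORCE]. ROWS is a JSON object of lists of equal length, an entry for each row: "travel": the shift along the tool's x, y, z in mm, a list of three; "twist": the turn about the tool's z in degrees. In form: {"travel": [[tx, ty, tz], ...], "twist": [twist, ...]}. A call has 1 to 5 rows; each row shifts and turns the commanded pose from where the row before left it, along the tool's axes as they then stand; what a row does not reach is not made up. A row lasts 1/8 s, in which the tool goes at most 62.5 mm and 10.7 degrees, less where a joint would pass 70% of its speed; a pose out of reach is approached as far as the arm can. A call with a gripper value outside its range is refused whole. OPENING is the finger opening in mm, from 0 to 91.8, set as the call begins (- or left out, the last holds). The fingers move at their own pace and stop on an object; FORCE is the grip in N (left out, the last holds). Time passes only in rows, so rows that do not move let the fingers close. It gives the time, the measured TCP pose, the force and the opening at its end, in the units of the state.
- get_state(): the state, without advancing time (a new reading comes with each control period).
- read_camera(name): name is "side" or "top" or "wrist"; returns (picture, depth): 420x560x3 uint8, red, green, blue; 420x560 float32, m along the optical axis (not along the pixel's ray), 0 where there is no reading.
- camera_info(name): a dict with "fx", "fy", "cx", "cy" (pixels), "R" (3x3) and "t" (3): a world point X has camera coordinates R X + t; the wrist camera has in their place "tool_from_camera" (4x4, takes a point from camera to tool coordinates, whose origin is the TCP and whose axes are the tool frame's). Camera axes: x right, y down, z forward; pixel columns grow to the right and rows downward; lengths in m; the calibration is good to about 2 mm. A picture is of the moment at which its call begins: read the wrist's pose just before it. camera_info takes no time and is no camera call.
- close_job(): hands the job in, once; it reports no verdict.
The state is a dict: "time": time; "qpos": joint angles; "joint_velocities": joint speeds; "joint_torque": joint torques, N m; "tool_pos": TCP position; "orientation": TCP orientation; "contact_force": force on the tool from outside, world axes, zero at the start; "wrist_torque": the same for the moment, N m; "opening": finger opening in m.
Only numpy, scipy, OpenCV 4.12 (cv2) and the standard library are available. Lean on these libraries where they do the work, as an engineer would, in place of code of your own. Each camera call takes 0.05 s, during which the arm holds its last target.

### The job

Get the moulds ready for pouring: set each of the four loose plaster originals upright on the mould base whose rim has its outline, in the middle and square to the rim so that an even gap is left all round. The rosette, plinth and cross each have a base of their own; the loose dentil block goes midway into the gap between the two dentil blocks already standing in the oblong base, in line with them and without shifting them. The plaster is brittle, so set the pieces down, do not drop them.

Things in the scene. Friction and masses are not known exactly. Their poses are not given: they have to be found in the camera images.
- rosette: Loose off-white plaster rosette, about 140 g: a round foot 64 mm in diameter and 16 mm high, and on it a round neck 48 mm in diameter up to 52 mm, with small petals carved on top. Grip it by the neck. Origin: centre of the underside; z up.
- plinth: Loose off-white plaster plinth, about 150 g: a square foot 62 x 62 mm, 16 mm high, and on it a square neck 44 x 44 mm up to 52 mm, with a small stepped cap 4 mm high on top that is only for looks. Grip it by the neck. Origin: centre of the underside; z up. x and y lie square to its sides.
- cross: Loose off-white plaster cross, about 110 g: a foot in the shape of an equal-armed plus sign, 78 mm from tip to tip, arms 26 mm wide and 16 mm high, and in the middle a square neck 34 x 34 mm up to 52 mm. Grip it by the neck. Origin: centre of the underside; z up. x and y lie along the arms; the neck's sides are square to them.
- dentil: Loose off-white plaster dentil block, about 100 g, the one lying apart from its two fellows: a plain upright oblong block, 30 mm along its x, 56 mm along its y, 52 mm high, with shallow carving on top. Origin: centre of the underside; z up. Gripped across its two end faces (fingers closing along its y) it leaves its long faces free.
- base_round: Fixed mould base on the bench: plywood board 120 x 120 mm, 6 mm thick, with a pale-blue rim 6 mm thick rising 10 mm above it. The rim is a circle, 90 mm inside diameter. Origin: centre of the board's underside; floor 6 mm above. x and y lie along the board's edges.
- base_square: Fixed mould base on the bench: plywood board 120 x 120 mm, 6 mm thick, with a pale-blue rim 6 mm thick rising 10 mm above it. The rim is a square, 86 x 86 mm inside. Origin: centre of the board's underside; floor 6 mm above. x and y lie square to the rim.
- base_cross: Fixed mould base on the bench: plywood board 120 x 120 mm, 6 mm thick, with a pale-blue rim 6 mm thick rising 10 mm above it. The rim follows an equal-armed plus sign, 100 mm from tip to tip and 50 mm across the arms inside. Origin: centre of the board's underside; floor 6 mm above. x and y lie along the arms.
- base_row: Fixed mould base on the bench: plywood board 146 x 100 mm, 6 mm thick, with a pale-blue rim 6 mm thick rising 10 mm above it. The rim is an oblong, 124 mm along x and 80 mm along y inside. Two loose dentil blocks stand in it, long sides along y, at x = -37 and +37 mm, 44 mm apart. Origin: centre of the board's underside; floor 6 mm above. x runs along the row.
- dentil_left: Loose plaster dentil block like dentil (30 x 56 x 52 mm, same axes, origin at the centre of the underside), already standing in base_row at 37 mm towards its -x. To be left as it stands.
- dentil_right: Loose plaster dentil block like dentil (30 x 56 x 52 mm, same axes, origin at the centre of the underside), already standing in base_row at 37 mm towards its +x. To be left as it stands.
There are look-alikes about, which are no part of the job. Leave any turquoise look-alike of the base_row alone. Leave any orange look-alike of the plinth alone.

How it is judged (in metres and radians):
At the end, for the whole second after the job is handed in: Each original upright (0.1 rad) on the floor of its own base, centre within 10 mm of the base centre; plinth and cross square to the rim, dentil parallel to its fellows, within 0.2 rad (equal quarter or half turns allowed). Fellows upright, within 8 mm of their start. All at rest (horizontal distance between rosette and base_round below 0.01 m and z of rosette in the frame of base_round between 0.002 and 0.01 m and angle between each of rosette, plinth, cross, dentil, dentil_left, dentil_right's own z axis and vertical below 0.1 rad and linear speed of each of rosette, plinth, cross, dentil, dentil_left, dentil_right below 0.02 m/s and angular speed of each of rosette, plinth, cross, dentil below 0.2 rad/s and horizontal distance between plinth and base_square below 0.01 m and z of plinth in the frame of base_square between 0.002 and 0.01 m and (angle between the x axis of plinth and the x axis of base_square, either way round below 0.2 rad or angle between the x axis of plinth and the y axis of base_square, either way round below 0.2 rad) and horizontal distance between cross and base_cross below 0.01 m and z of cross in the frame of base_cross between 0.002 and 0.01 m and (angle between the x axis of cross and the x axis of base_cross, either way round below 0.2 rad or angle between the x axis of cross and the y axis of base_cross, either way round below 0.2 rad) and horizontal distance between dentil and base_row below 0.01 m and z of dentil in the frame of base_row between 0.002 and 0.01 m and angle between the x axis of dentil and the x axis of base_row, either way round below 0.2 rad and distance of each of dentil_left, dentil_right from where it was at the start of the episode below 0.008 m); the robot touches nothing.
It fails at once if one of the two dentil blocks already in the row is shifted by more than 10 mm (distance of any of dentil_left, dentil_right from where it was at the start of the episode above 0.01 m).
It fails at once if an original is dropped or thrown: it moves faster than 0.6 m/s (a fall of about 18 mm) with no finger touching it ((linear speed of rosette above 0.6 m/s and contact force between the fingers and rosette below 0.05 N) or (linear speed of plinth above 0.6 m/s and contact force between the fingers and plinth below 0.05 N) or (linear speed of cross above 0.6 m/s and contact force between the fingers and cross below 0.05 N) or (linear speed of dentil above 0.6 m/s and contact force between the fingers and dentil below 0.05 N)).
It also fails if it takes over 99 s, if anything falls off the work surface, if the arm or the gripper's body presses on something with over 40 N, if the wrist force passes 120 N, or if a joint passes its speed limit or range.

## Working session

There is one attempt and no reset: what is moved stays moved. The work goes in short steps, Python scripts to look and compute and a shell command to move; the robot and the scene stay as the last step left them, time stands still between calls to the robot, and variables do not carry over. Pictures are saved under pics/ and viewed, and the job is handed in when it is done.

```bash
ls; mkdir -p pics; python3 - <<'E'
from rig import *
import cv2, numpy as np
print(get_state()); print(hold_point_z)
for n in ["side","top","wrist"]:
    p,d=read_camera(n); cv2.imwrite(f"pics/{n}0.png",p[:,:,::-1]); np.savez(f"{n}0.npz",p=p,d=d); print(n,camera_info(n))
E
```

```text
pics
{'time': 0.0, 'qpos': array([ 6.27378065e+01,  1.96375036e+01,  8.73763746e+01, -8.23446736e-04,
        7.30762546e+01, -8.36500013e+00]), 'joint_velocities': array([-0.04067149, -0.08163999, -0.05030538, -0.004547  ,  0.03263808,
       -0.00676644]), 'joint_torque': array([-1.24838614e-03, -4.31241775e+01, -2.44222248e+01,  7.15914136e-02,
        5.58489596e-02, -1.00521468e-04]), 'tool_pos': array([0.1698241 , 0.49634124, 0.22604052]), 'orientation': array([-1.79987667e+02,  8.92885648e-02,  7.11030566e+01]), 'contact_force': array([0.16470906, 0.39743001, 0.03613896]), 'wrist_torque': array([-0.02969643,  0.02022931, -0.0025436 ]), 'opening': 0.09167693135109001}
0.0188
side {'fx': 493.8948637098598, 'fy': 493.8948637098598, 'cx': 275.5995271129878, 'cy': 216.06896579506702, 'R': array([[ 0.7676665 , -0.64058352, -0.01846362],
       [-0.51089557, -0.59434889, -0.62107577],
       [ 0.38687707,  0.48621204, -0.78353301]]), 't': array([-0.44012739,  0.23825774,  1.12297291])}
top {'fx': 428.7517704546086, 'fy': 428.7517704546086, 'cx': 277.4750478618387, 'cy': 206.56683209210772, 'R': array([[ 0.01799107, -0.99981692,  0.00651587],
       [-0.99255532, -0.01864479, -0.12035908],
       [ 0.12045853, -0.00430197, -0.99270904]]), 't': array([-0.08817381,  0.52090897,  1.10456616])}
wrist {'fx': 342.9770099245039, 'fy': 342.9770099245039, 'cx': 280.3307923906247, 'cy': 207.62699479581508, 'tool_from_camera': array([[ 9.99999994e-01,  9.39295379e-05, -5.18972503e-05,
         1.42326370e-03],
       [-7.77169923e-05,  9.67375034e-01,  2.53348646e-01,
        -6.83561121e-02],
       [ 7.40010256e-05, -2.53348641e-01,  9.67375036e-01,
        -1.57847817e-01],
       [ 0.00000000e+00,  0.00000000e+00,  0.00000000e+00,
         1.00000000e+00]])}
```

View pics/top0.png

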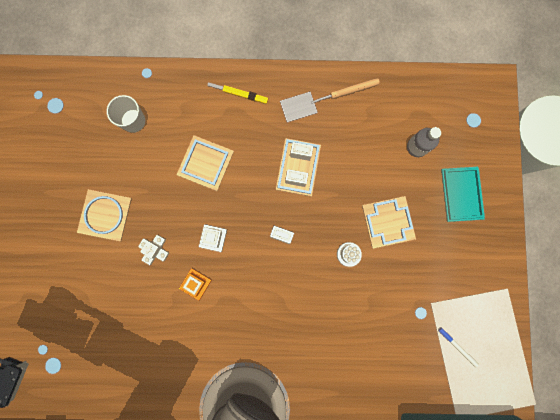

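View pics/side0.png

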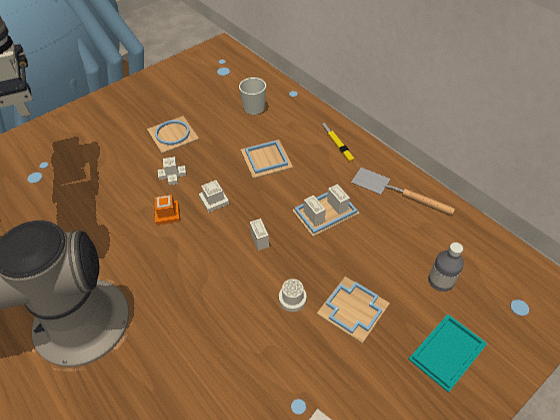

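View pics/wrist0.png

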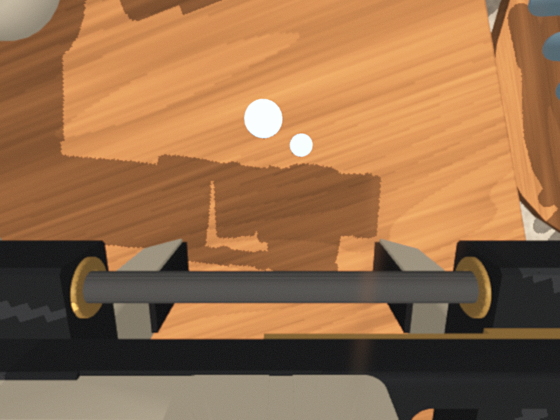

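Top view: rosette (349,255), plinth (212,238), cross (153,250), dentil (282,235), round base (104,215), square base (206,162), row base (299,167) and cross base (390,221). The orange plinth at (195,284) and the turquoise tray are look-alikes. Next I'll measure these positions.

```bash
cat > h.py <<'E'
import numpy as np, cv2
from rig import *
def cloud(n,d,st=None):
    i=camera_info(n); v,u=np.indices(d.shape)
    P=np.stack([(u-i['cx'])/i['fx']*d,(v-i['cy'])/i['fy']*d,d],-1)
    if n!='wrist': return (P-i['t'])@i['R']
    T=i['tool_from_camera']; P=P@T[:3,:3].T+T[:3,3]
    from scipy.spatial.transform import Rotation as Ro
    return P@Ro.from_euler('xyz',st['orientation'],degrees=True).as_matrix().T+st['tool_pos']
E
python3 - <<'E'
from h import *
def rep(name,X):
    c=X[:,:2]
    r=cv2.minAreaRect((c*1000).astype(np.float32))
    print("  ",name,len(c),"z %.4f"%np.median(X[:,2]),"mean",c.mean(0).round(4),"rect",np.round(r[0],1),np.round(r[1],1),round(r[2],1))
for n,objs in [("top",dict(rosette=(349,255),plinth=(212,238),cross=(153,250),dentil=(282,235),bround=(104,215),bsq=(206,162),brow=(299,167),bcross=(390,221))),
 ("side",dict(rosette=(292,293),plinth=(213,195),cross=(170,170),dentil=(260,234),bround=(172,132),bsq=(266,156),brow=(326,210),bcross=(354,307)))]:
    z=np.load(n+"0.npz"); p=z['p'].astype(int); d=z['d']; W=cloud(n,d)
    print(n,"table z",np.median(W[300:310,300:310,2]), (d==0).mean())
    for k,(u,v) in objs.items():
        print(k)
        m=np.zeros(d.shape,bool); r=36 if k[0]=='b' else 22
        m[max(v-r,0):v+r,u-r:u+r]=1; m&=d>0
        X=W[m]; C=p[m]; zz=X[:,2]
        if k[0]=='b':
            b=(C[:,2]>C[:,0]+15); rep("blue",X[b])
            rep("board",X[(zz>.003)&(zz<.1)])
            if k=='brow': 
                for t in X[zz>.045][:,:]: pass
                T=X[zz>.045]; _,l,cc=cv2.kmeans(T[:,:2].astype(np.float32),2,None,(3,50,1e-5),5,0)
                for j in (0,1): rep("dent%d"%j,T[l[:,0]==j])
        else:
            w=(C.min(1)>110)&(C.max(1)-C.min(1)<50)
            rep("top",X[(zz>.042)]); rep("all",X[zz>.01]); rep("foot",X[(zz>.01)&(zz<.022)])
E
```

```text
top table z 0.0010948320244587163 0.00429421768707483
rosette
   top 283 z 0.0542 mean [ 0.4011 -0.2697] rect [ 400.8 -270.4] [46.  45.9] 1.4
   all 458 z 0.0519 mean [ 0.4011 -0.2663] rect [ 408.5 -289.9] [ 63.1 104.4] 20.5
   foot 151 z 0.0168 mean [ 0.4018 -0.2619] rect [ 408.5 -289.9] [ 63.1 104.4] 20.5
plinth
   top 297 z 0.0541 mean [0.4373 0.0925] rect [437.7  93.6] [44.5 43.8] 78.0
   all 546 z 0.0499 mean [0.4364 0.09  ] rect [437.6  93.5] [63.  61.9] 78.5
   foot 230 z 0.0163 mean [0.4353 0.0883] rect [437.6  93.5] [63.  61.9] 78.5
cross
   top 190 z 0.0523 mean [0.4041 0.2488] rect [404.  249.8] [36.1 34.2] 62.0
   all 524 z 0.0198 mean [0.4035 0.246 ] rect [403.6 248.8] [69.2 69.2] 19.0
   foot 289 z 0.0164 mean [0.4035 0.2454] rect [403.6 248.8] [69.2 69.2] 19.0
dentil
   top 252 z 0.0537 mean [ 0.4482 -0.0905] rect [448.5 -90.5] [55.8 30.1] 71.2
   all 261 z 0.0536 mean [ 0.4477 -0.0904] rect [448.5 -90.5] [55.8 30.1] 71.3
   foot 4 z 0.0183 mean [ 0.4347 -0.085 ] rect [435.8 -81.6] [39.4  0.2] 71.4
bround
   blue 219 z 0.0158 mean [0.4941 0.3894] rect [494.1 388.2] [10
[... 1957 characters left out ...]
82.  229.9] 55.2
bsq
   blue 290 z 0.0154 mean [0.6413 0.1251] rect [643.9 132.5] [120.4  99.1] 69.1
   board 1599 z 0.0063 mean [0.6438 0.1288] rect [650.3 145.6] [296.  218.8] 49.0
brow
   blue 306 z 0.0152 mean [ 0.6179 -0.1396] rect [ 640.4 -125.6] [107.1 148.8] 80.5
   board 2119 z 0.0142 mean [ 0.6308 -0.1351] rect [ 649.6 -123.5] [244.9 198.9] 49.0
   dent0 258 z 0.0578 mean [ 0.6674 -0.1404] rect [ 670.1 -136.9] [58.5 32.3] 82.4
   dent1 269 z 0.0579 mean [ 0.5948 -0.1283] rect [ 597.6 -125.5] [57.  32.9] 78.8
bcross
   blue 575 z 0.0156 mean [ 0.4879 -0.378 ] rect [ 492.5 -376.2] [124.4 112.1] 13.3
   board 2567 z 0.0067 mean [ 0.4863 -0.3792] rect [ 498.7 -373.7] [184.5 171.6] 48.3
```

```bash
cat >> h.py <<'E'
def plan(x,y,z,yaw,N):
    "print rows (tool mm / deg) going straight to a pose"
    s=get_state(); p=s['tool_pos']; a=s['orientation'][2]
    dy=(yaw-a+90)%180-90; D=(np.array([x,y,z])-p)*1000/N
    print("from",p.round(4),"yaw %.1f"%a,"roll/pitch",s['orientation'][:2].round(2),"t",s['time'],"dyaw %.1f"%dy)
    for i in range(N):
        c,sn=np.cos(np.radians(a)),np.sin(np.radians(a))
        print([round(D[0]*c+D[1]*sn,1),round(D[0]*sn-D[1]*c,1),round(-D[2],1)],"twist",round(-dy/N,1)); a+=dy/N
E
python3 -c "
from h import *
plan(.404,.2495,.15,62,7)"
```

```text
from [0.1699 0.4964 0.2262] yaw 71.1 roll/pitch [-1.7999e+02  7.0000e-02] t 0.15 dyaw -9.1
[np.float64(-22.5), np.float64(43.1), np.float64(10.9)] twist 1.3
[np.float64(-21.6), np.float64(43.6), np.float64(10.9)] twist 1.3
[np.float64(-20.6), np.float64(44.1), np.float64(10.9)] twist 1.3
[np.float64(-19.6), np.float64(44.5), np.float64(10.9)] twist 1.3
[np.float64(-18.5), np.float64(44.9), np.float64(10.9)] twist 1.3
[np.float64(-17.5), np.float64(45.3), np.float64(10.9)] twist 1.3
[np.float64(-16.5), np.float64(45.7), np.float64(10.9)] twist 1.3
```

```bash
python3 -m inch '{"travel":[[-22.5,43,11],[-21.5,43.5,11],[-20.5,44,11],[-19.5,44.5,11],[-18.5,45,11]],"twist":[1.3,1.3,1.3,1.3,1.3]}'
python3 -m inch '{"travel":[[-17.5,45.5,11],[-16.5,45.5,11],[0,0,0]],"twist":[1.3,1.3,0]}'
python3 - <<'E'
from h import *
s=get_state(); p,d=read_camera("wrist"); cv2.imwrite("pics/w1.png",p[:,:,::-1])
W=cloud("wrist",d,s); q=W[...,:2]-[.404,.249]; m=(d>0)&(np.hypot(q[...,0],q[...,1])<.06)&(W[...,2]>.010)
X=W[m]; print(s['tool_pos'],s['time'])
for lo,hi in ((.042,.07),(.01,.022)):
    Y=X[(X[:,2]>lo)&(X[:,2]<hi)]; print(len(Y),np.median(Y[:,2]),cv2.minAreaRect((Y[:,:2]*1000).astype(np.float32)))
E
```

```text
time: 0.78
tool_pos: [0.3381, 0.3194, 0.1713]
orientation: [-180.0, -0.0, 64.6]
contact_force: [0.1, -0.2, -0.5]
opening: 0.0919
time: 1.15
tool_pos: [0.4054, 0.2479, 0.1488]
orientation: [-180.0, 0.1, 61.7]
contact_force: [0.4, 0.3, -0.5]
opening: 0.0922
[0.40540836 0.24788407 0.14876644] 1.15
1979 0.051911313960976604 ((403.7794189453125, 253.9979705810547), (33.79120635986328, 34.18124771118164), 61.182071685791016)
2516 0.015841884896220723 ((403.8263244628906, 253.5114288330078), (71.90260314941406, 72.57610321044922), 17.231082916259766)
```

View pics/w1.png

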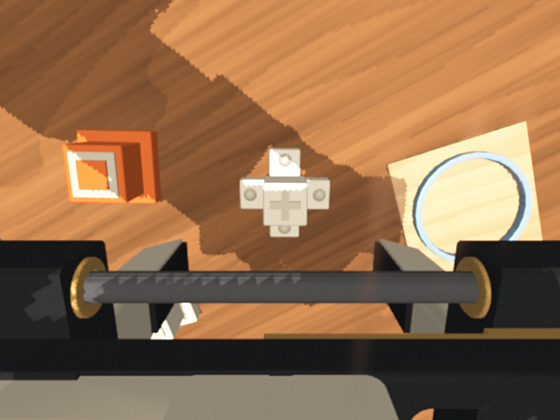

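```bash
cat >> h.py <<'E'
def wlook(x,y,name,bands=((.042,.07),(.01,.022)),r=.06):
    s=get_state(); p,d=read_camera("wrist"); cv2.imwrite("pics/%s.png"%name,p[:,:,::-1])
    W=cloud("wrist",d,s); q=W[...,:2]-[x,y]; m=(d>0)&(np.hypot(q[...,0],q[...,1])<r)
    X=W[m]; print("tool",s['tool_pos'].round(4),"yaw",s['orientation'][2].round(1),"t",s['time'],"vel",np.abs(s['joint_velocities']).max().round(2))
    for lo,hi in bands:
        Y=X[(X[:,2]>lo)&(X[:,2]<hi)]; 
        if len(Y): print(len(Y),np.median(Y[:,2]).round(4),np.round(sum(map(lambda v:list(np.atleast_1d(v)),cv2.minAreaRect((Y[:,:2]*1000).astype(np.float32))),[]),1))
    return p,d,W,s
E
python3 -c "
from h import *
wlook(.404,.25,'w2')
plan(.404,.252,.10,62,2)"
```

```text
tool [0.4044 0.2491 0.1492] yaw 61.8 t 1.2 vel 2.7
1963 0.0519 [404.  253.9  34.   34.8  61. ]
2486 0.0159 [404.  254.2  72.1  71.6  16.6]
from [0.4038 0.25   0.1495] yaw 61.9 roll/pitch [-1.7995e+02  2.0000e-02] t 1.25 dyaw 0.1
[np.float64(0.9), np.float64(-0.4), np.float64(24.8)] twist -0.0
[np.float64(0.9), np.float64(-0.4), np.float64(24.8)] twist -0.0
```

```bash
python3 -m inch '{"travel":[[1,-0.4,40],[1,-0.4,40],[0,0,30],[0,0,18],[0,0,0]],"twist":[0.5,0,0,0,0]}'
python3 -m inch '{"travel":[[0,0,0],[0,0,0],[0,0,0],[0,0,0]],"twist":[0,0,0,0]}' 30 25
```

```text
time: 1.88
tool_pos: [0.4027, 0.2531, 0.021]
orientation: [-179.9, 0.1, 61.6]
contact_force: [-0.0, -0.5, 0.4]
opening: 0.0919
time: 2.38
tool_pos: [0.4045, 0.2524, 0.0221]
orientation: [180.0, -0.0, 61.5]
contact_force: [-0.3, 0.5, -0.9]
opening: 0.0561
```

```bash
python3 -m inch '{"travel":[[0,0,0],[0,0,0],[0,0,0],[0,0,0]],"twist":[0,0,0,0]}' 28 25
python3 -m inch '{"travel":[[0,0,-10],[0,0,-20],[0,0,-35],[0,0,-50],[0,0,0]],"twist":[0,0,0,0,0]}'
python3 -c "
from h import *
p,d,W,s=wlook(.404,.254,'w3',((.155,.175),))
# held neck in tool frame
plan(.49,-.38,.14,13.3,12)"
```

```text
time: 2.88
tool_pos: [0.4043, 0.2523, 0.0217]
orientation: [-180.0, -0.0, 61.5]
contact_force: [-0.5, -0.4, 0.4]
opening: 0.0339
time: 3.5
tool_pos: [0.4064, 0.2533, 0.1407]
orientation: [179.7, -0.4, 61.5]
contact_force: [0.3, -0.7, -0.9]
opening: 0.0337
tool [0.4064 0.2533 0.1407] yaw 61.5 t 3.5 vel 4.12
5535 0.1704 [406.  255.2  61.8  35.2  62.1]
from [0.4051 0.2527 0.1386] yaw 61.5 roll/pitch [179.85  -0.19] t 3.55 dyaw -48.2
[np.float64(-43.0), np.float64(31.4), np.float64(-0.1)] twist 4.0
[np.float64(-40.7), np.float64(34.3), np.float64(-0.1)] twist 4.0
[np.float64(-38.2), np.float64(37.1), np.float64(-0.1)] twist 4.0
[np.float64(-35.5), np.float64(39.6), np.float64(-0.1)] twist 4.0
[np.float64(-32.6), np.float64(42.0), np.float64(-0.1)] twist 4.0
[np.float64(-29.6), np.float64(44.2), np.float64(-0.1)] twist 4.0
[np.float64(-26.4), np.float64(46.2), np.float64(-0.1)] twist 4.0
[np.float64(-23.1), np.float64(47.9), np.float64(-0.1)] twist 4.0
[np.float64(-19.7), np.float64(49.4), np.float64(-0.1)] twist 4.0
[np.float64(-16.2), np.float64(50.7), np.float64(-0.1)] twist 4.0
[np.float64(-12.6), np.float64(51.7), np.float64(-0.1)] twist 4.0
[np.float64(-8.9), np.float64(52.4), np.float64(-0.1)] twist 4.0
```

View pics/w3.png

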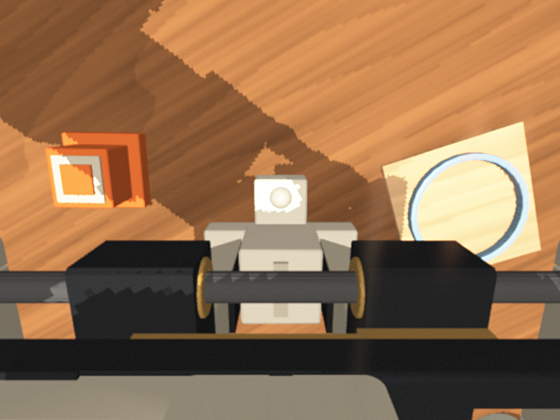

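The cross is gripped squarely, with its neck centred at (281,280). I'm carrying it to its base.

```bash
python3 -m inch '{"travel":[[-43,31.5,0],[-40.5,34.5,0],[-38,37,0],[-35.5,39.5,0],[-32.5,42,0]],"twist":[4,4,4,4,4]}'
python3 -m inch '{"travel":[[-29.5,44,0],[-26.5,46,0],[-23,48,0],[-19.5,49.5,0],[-16,50.5,0]],"twist":[4,4,4,4,4]}'
python3 -m inch '{"travel":[[-12.5,51.5,0],[-9,52.5,0],[0,0,0],[0,0,0]],"twist":[4,4,0,0]}'
python3 -c "
from h import *
p,d,W,s=wlook(.49,-.38,'w4',((.155,.175),))
plan(.49,-.38,.05,13.3,3)"
```

```text
time: 4.18
tool_pos: [0.4392, -0.0126, 0.1357]
orientation: [-179.9, 0.1, 41.4]
contact_force: [1.0, -1.1, -0.5]
opening: 0.0335
time: 4.8
tool_pos: [0.4754, -0.2753, 0.1352]
orientation: [-179.9, 0.1, 21.4]
contact_force: [0.8, 0.5, -0.4]
opening: 0.0339
time: 5.3
tool_pos: [0.4898, -0.3783, 0.135]
orientation: [-179.8, 0.1, 13.5]
contact_force: [-0.3, 0.1, -1.2]
opening: 0.0335
tool [ 0.4898 -0.3783  0.135 ] yaw 13.5 t 5.3 vel 1.25
5077 0.1649 [ 489.9 -376.2   59.2   35.2   12.5]
from [ 0.4901 -0.3779  0.1355] yaw 13.6 roll/pitch [-1.7985e+02  7.0000e-02] t 5.35 dyaw -0.3
[np.float64(-0.2), np.float64(0.7), np.float64(28.5)] twist 0.1
[np.float64(-0.2), np.float64(0.7), np.float64(28.5)] twist 0.1
[np.float64(-0.2), np.float64(0.7), np.float64(28.5)] twist 0.1
```

View pics/w4.png

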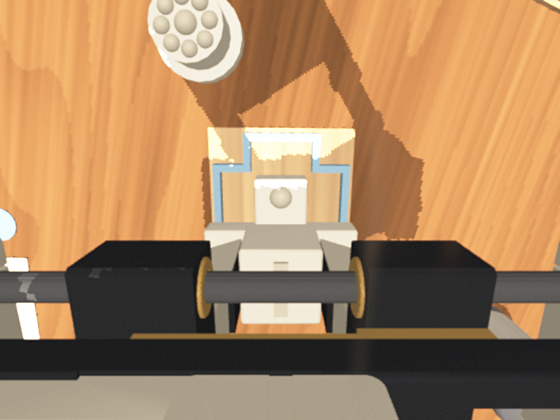

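```bash
cat >> h.py <<'E'
def toolxy(W,s):
    a=np.radians(s['orientation'][2]); q=(W[...,:2]-s['tool_pos'][:2])*1000
    return np.stack([q[...,0]*np.cos(a)+q[...,1]*np.sin(a), q[...,0]*np.sin(a)-q[...,1]*np.cos(a)],-1)
E
cat > rim.py <<'E'
from h import *
import sys
name=sys.argv[1]
s=get_state(); p,d=read_camera("wrist"); cv2.imwrite("pics/%s.png"%name,p[:,:,::-1])
W=cloud("wrist",d,s); T=toolxy(W,s); P=p.astype(int); z=W[...,2]
blue=(P[...,2]>P[...,0]+15)&(z>.004)&(z<.025)&(d>0)&(np.abs(T)<95).all(-1)
t=T[blue]; print("tool",s['tool_pos'].round(4),"yaw",s['orientation'][2].round(2),"t",s['time'])
print("blue x range",np.percentile(t[:,0],[.5,99.5]).round(1),"y range",np.percentile(t[:,1],[.5,99.5]).round(1),len(t))
# front edge and tilt from the blue points nearest the top
f=t[t[:,1]<np.percentile(t[:,1],.5)+6]; print("front blue x",f[:,0].min().round(1),f[:,0].max().round(1),"slope deg",np.degrees(np.polyfit(f[:,0],f[:,1],1)[0]).round(2))
np.savez("last.npz",p=p,d=d,T=T,z=z)
h=s['tool_pos'][2]
for lo,hi,n in ((h+.022,h+.04,"neck"),(h-.015,h-.0015,"foot")):
    q=T[(z>lo)&(z<hi)&(d>0)&(np.abs(T[...,0])<45)&(np.abs(T[...,1])<45)&(P.min(-1)>100)]
    if len(q): print(n,len(q),"x",np.percentile(q[:,0],[.5,99.5]).round(1),"y",np.percentile(q[:,1],[.5,99.5]).round(1))
E
python3 rim.py w5
```

```text
tool [ 0.4901 -0.3779  0.1355] yaw 13.55 t 5.35
blue x range [-55.5  55.6] y range [-57.   14.8] 1640
front blue x -29.6 27.6 slope deg -3.13
neck 4615 x [-26.7  27.9] y [-19.1  14.9]
foot 3927 x [-37.4  38.3] y [-41.   -7.2]
```

```bash
python3 -m inch '{"travel":[[0,1.3,35],[0,0,35],[0,0,20],[0,0,8],[0,0,0]],"twist":[0,0,0,0,0]}'
python3 -m inch '{"travel":[[0,0,3],[0,0,3],[0,0,0],[0,0,0]],"twist":[0,0,0,0]}'
```

```text
time: 6.02
tool_pos: [0.4911, -0.3799, 0.0388]
orientation: [-180.0, 0.0, 13.6]
contact_force: [0.4, -0.8, -1.4]
opening: 0.0341
time: 6.52
tool_pos: [0.491, -0.3807, 0.0329]
orientation: [180.0, -0.0, 13.5]
contact_force: [-0.2, -0.4, -2.2]
opening: 0.0341
```

```bash
python3 -m inch '{"travel":[[0,0,2],[0,0,2],[0,0,0]],"twist":[0,0,0]}'
python3 -m inch '{"travel":[[0,0,1],[0,0,1],[0,0,0]],"twist":[0,0,0]}'
```

```text
time: 6.9
tool_pos: [0.4908, -0.3805, 0.0284]
orientation: [-180.0, 0.0, 13.5]
contact_force: [-1.0, 0.4, -1.0]
opening: 0.0337
time: 7.28
tool_pos: [0.491, -0.3807, 0.0277]
orientation: [180.0, -0.0, 13.5]
contact_force: [-2.4, 2.3, 5.3]
opening: 0.0336
```

Contact at 5 N. Releasing and rising.

```bash
python3 -m inch '{"travel":[[0,0,0],[0,0,0],[0,0,0],[0,0,0],[0,0,0]],"twist":[0,0,0,0,0]}' 75
python3 -m inch '{"travel":[[0,0,-20],[0,0,-40],[0,0,-40],[0,0,-12],[0,0,0]],"twist":[0,0,0,0,0]}'
python3 - <<'E'
from h import *
p,d,W,s=wlook(.49,-.38,'w6',((.05,.07),(.019,.026)))
P=p.astype(int);z=W[...,2];m=(P[...,2]>P[...,0]+15)&(z>.004)&(z<.025)&(d>0)&(np.hypot(W[...,0]-.49,W[...,1]+.38)<.09)
print(cv2.minAreaRect((W[m][:,:2]*1000).astype(np.float32)))
t,dd=read_camera("top"); cv2.imwrite("pics/t6.png",cv2.resize(t[120:300,60:480,::-1],None,fx=1.9,fy=1.9))
plan(.401,-.27,.14,62,5)
E
```

```text
time: 7.9
tool_pos: [0.491, -0.3806, 0.0266]
orientation: [-180.0, -0.0, 13.5]
contact_force: [-1.0, -1.2, 0.4]
opening: 0.0744
time: 8.52
tool_pos: [0.491, -0.3806, 0.1388]
orientation: [180.0, -0.0, 13.5]
contact_force: [-0.2, 0.2, -0.2]
opening: 0.0751
tool [ 0.491  -0.3806  0.1388] yaw 13.5 t 8.525 vel 1.98
2161 0.0579 [ 491.  -378.3   34.1   33.9   14.1]
2622 0.0219 [ 491.1 -378.2   71.7   71.4   58.9]
((489.60211181640625, -376.211181640625), (111.3938217163086, 111.9421157836914), 12.879377365112305)
from [ 0.4903 -0.38    0.137 ] yaw 13.5 roll/pitch [-1.7986e+02  8.0000e-02] t 8.625 dyaw 48.5
[np.float64(-12.2), np.float64(-25.6), np.float64(-0.6)] twist -9.7
[np.float64(-7.8), np.float64(-27.3), np.float64(-0.6)] twist -9.7
[np.float64(-3.1), np.float64(-28.2), np.float64(-0.6)] twist -9.7
[np.float64(1.7), np.float64(-28.3), np.float64(-0.6)] twist -9.7
[np.float64(6.5), np.float64(-27.6), np.float64(-0.6)] twist -9.7
```

View pics/w6.png

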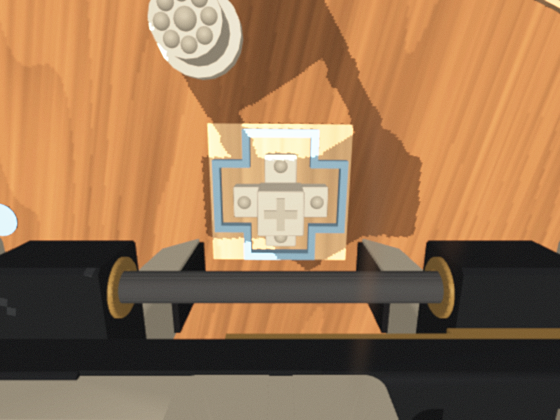

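View pics/t6.png

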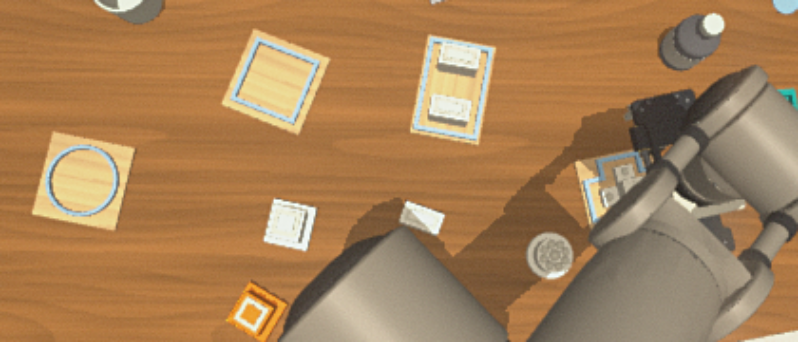

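```bash
python3 -c "
from h import *
plan(.401,-.27,.137,13.5,4)"
python3 -m inch '{"travel":[[-15.5,-32,0],[-15.5,-32,0],[-15.5,-32,0],[-15.5,-32,0],[0,0,0]],"twist":[0,0,0,0,0]}'
python3 -m inch '{"travel":[[0,0,0]],"twist":[0]}'
python3 -c "
from h import *
wlook(.401,-.27,'w7')
plan(.401,-.27,.021,13.5,4)"
```

```text
from [ 0.4903 -0.38    0.137 ] yaw 13.5 roll/pitch [-1.7986e+02  8.0000e-02] t 8.625 dyaw -0.0
[np.float64(-15.3), np.float64(-31.9), np.float64(-0.0)] twist 0.0
[np.float64(-15.3), np.float64(-31.9), np.float64(-0.0)] twist 0.0
[np.float64(-15.3), np.float64(-31.9), np.float64(-0.0)] twist 0.0
[np.float64(-15.3), np.float64(-31.9), np.float64(-0.0)] twist 0.0
time: 9.25
tool_pos: [0.3989, -0.2683, 0.1373]
orientation: [-179.8, 0.1, 13.5]
contact_force: [0.5, -1.6, 0.4]
opening: 0.0747
time: 9.38
tool_pos: [0.4011, -0.271, 0.1381]
orientation: [-180.0, 0.0, 13.5]
contact_force: [0.8, -0.2, 0.7]
opening: 0.0748
tool [ 0.4011 -0.271   0.1381] yaw 13.5 t 9.375 vel 1.16
3254 0.0526 [ 400.9 -267.    47.2   47.5   23.4]
1238 0.0158 [ 399.  -260.3   63.1   49.4   14.1]
from [ 0.4013 -0.2713  0.1382] yaw 13.5 roll/pitch [-180.   -0.] t 9.425 dyaw 0.0
[np.float64(0.0), np.float64(-0.3), np.float64(29.3)] twist -0.0
[np.float64(0.0), np.float64(-0.3), np.float64(29.3)] twist -0.0
[np.float64(0.0), np.float64(-0.3), np.float64(29.3)] twist -0.0
[np.float64(0.0), np.float64(-0.3), np.float64(29.3)] twist -0.0
```

```bash
python3 -m inch '{"travel":[[0,-2,40],[0,0,40],[0,0,25],[0,0,12],[0,0,0]],"twist":[0,0,0,0,0]}'
python3 -m inch '{"travel":[[0,0,0],[0,0,0],[0,0,0],[0,0,0],[0,0,0]],"twist":[0,0,0,0,0]}' 40 25
python3 -m inch '{"travel":[[0,0,-10],[0,0,-20],[0,0,-40],[0,0,-45],[0,0,0]],"twist":[0,0,0,0,0]}'
python3 rim.py w8; python3 -c "
from h import *
plan(.4941,.389,.137,13.5,12)"
```

```text
time: 10.05
tool_pos: [0.4004, -0.2688, 0.0211]
orientation: [-179.9, 0.0, 13.5]
contact_force: [0.5, 0.8, 0.4]
opening: 0.075
time: 10.68
tool_pos: [0.4006, -0.2689, 0.0223]
orientation: [180.0, -0.0, 13.5]
contact_force: [-1.0, 0.1, 6.0]
opening: 0.0474
time: 11.3
tool_pos: [0.4018, -0.2699, 0.1401]
orientation: [179.7, -0.2, 13.5]
contact_force: [-0.3, -0.2, -0.9]
opening: 0.0474
tool [ 0.4018 -0.2699  0.1401] yaw 13.51 t 11.3
from [ 0.4008 -0.2691  0.1381] yaw 13.5 roll/pitch [ 1.7985e+02 -1.0000e-01] t 11.35 dyaw -0.0
[np.float64(20.4), np.float64(-51.5), np.float64(0.1)] twist 0.0
[np.float64(20.4), np.float64(-51.5), np.float64(0.1)] twist 0.0
[np.float64(20.4), np.float64(-51.5), np.float64(0.1)] twist 0.0
[np.float64(20.4), np.float64(-51.5), np.float64(0.1)] twist 0.0
[np.float64(20.4), np.float64(-51.5), np.float64(0.1)] twist 0.0
[np.float64(20.4), np.float64(-51.5), np.float64(0.1)] twist 0.0
[np.float64(20.4), np.float64(-51.5), np.float64(0.1)] twist 0.0
[np.float64(20.4), np.float64(-51.5), np.float64(0.1)] twist 0.0
[np.float64(20.4), np.float64(-51.5), np.float64(0.
[... 376 characters left out ...]
,[.5,99.5]).round(1),len(t))
                         ~~~~~~~~~~~~~^^^^^^^^^^^^^^^^^^
    return _quantile_unchecked(
        a, q, axis, out, overwrite_input, method, keepdims, weights)
    return _ureduce(a,
                    func=_quantile_ureduce_func,
    ...<5 lines>...
                    overwrite_input=overwrite_input,
                    method=method)
    r = func(a, **kwargs)
    result = _quantile(arr,
                       quantiles=q,
    ...<2 lines>...
                       out=out,
                       weights=wgt)
    slices_having_nans = np.isnan(arr[-1, ...])
                                  ~~~^^^^^^^^^
IndexError: index -1 is out of bounds for axis 0 with size 0
```

View pics/w8.png

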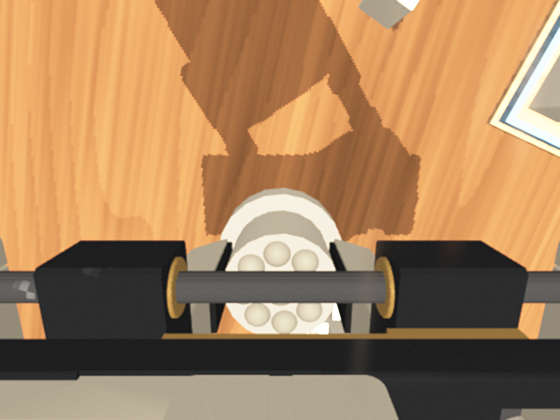

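```bash
python3 -m inch '{"travel":[[20.5,-51.5,0],[20.5,-51.5,0],[20.5,-51.5,0],[20.5,-51.5,0],[20.5,-51.5,0]],"twist":[0,0,0,0,0]}'
python3 -m inch '{"travel":[[20.5,-51.5,0],[20.5,-51.5,0],[20.5,-51.5,0],[20.5,-51.5,0],[20.5,-51.5,0]],"twist":[0,0,0,0,0]}'
python3 -m inch '{"travel":[[20.5,-51.5,0],[19.5,-51.5,0],[0,0,0],[0,0,0]],"twist":[0,0,0,0]}'
python3 rim.py w9; python3 -c "
from h import *
plan(.4941,.389,.137,13.5,1)"
```

```text
time: 11.98
tool_pos: [0.4389, 0.0075, 0.1355]
orientation: [-179.9, 0.1, 13.5]
contact_force: [0.8, -0.7, -0.8]
opening: 0.0476
time: 12.6
tool_pos: [0.4784, 0.2815, 0.135]
orientation: [180.0, 0.2, 13.5]
contact_force: [2.0, 0.7, -0.8]
opening: 0.0475
time: 13.1
tool_pos: [0.4932, 0.3886, 0.1349]
orientation: [179.9, 0.2, 13.5]
contact_force: [-0.0, 0.3, -1.2]
opening: 0.0475
tool [0.4932 0.3886 0.1349] yaw 13.53 t 13.1
blue x range [-46.8  52.2] y range [-54.4  15.5] 1279
front blue x -20.3 25.1 slope deg 1.93
neck 7015 x [-36.3  37.3] y [-25.2  19. ]
foot 2751 x [-28.6  29.6] y [-33.2  -7.1]
from [0.4936 0.3882 0.1354] yaw 13.5 roll/pitch [1.7993e+02 1.6000e-01] t 13.15 dyaw 0.0
[np.float64(0.7), np.float64(-0.7), np.float64(-1.6)] twist -0.0
```

View pics/w9.png

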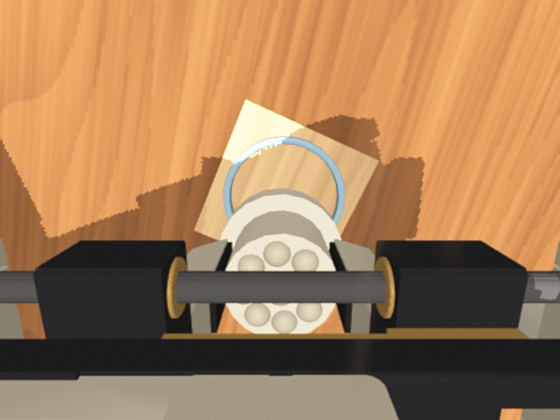

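```bash
python3 - <<'E'
import numpy as np
from scipy.optimize import least_squares
z=np.load("last.npz");P=z['p'].astype(int);d=z['d'];T=z['T'];h=z['z']
sat=(P[...,2]>P[...,0]+15)&(h>.0125)&(h<.022)&(d>0)&(np.abs(T)<60).all(-1)
t=T[sat]; r=least_squares(lambda c:np.hypot(*(t-c).T)-48,[0,0],loss='soft_l1'); print(len(t),r.x,t.min(0),t.max(0))
q=T[(h>.135-.010)&(h<.135-.002)&(d>0)&(np.hypot(T[...,0],T[...,1])<40)&(P.min(-1)>100)]
print(q.min(0),q.max(0))
import cv2; print(cv2.minEnclosingCircle(q.astype(np.float32)))
E
```

```text
1266 [ 2.69446669 -3.92237318] [-47.0100543  -54.47824745] [52.87809593 18.02688224]
[-29.77653714 -33.47964465] [31.07989536 -4.60048894]
((0.6516790390014648, -9.916460037231445), 30.429304122924805)
```

```bash
python3 -m inch '{"travel":[[1.5,-1.7,35],[0,0,35],[0,0,22],[0,0,9],[0,0,0]],"twist":[0,0,0,0,0]}'
python3 -m inch '{"travel":[[0,0,2],[0,0,2],[0,0,0],[0,0,0]],"twist":[0,0,0,0]}'
```

```text
time: 13.78
tool_pos: [0.4954, 0.3906, 0.0357]
orientation: [180.0, 0.0, 13.4]
contact_force: [0.5, -0.4, -0.9]
opening: 0.0475
time: 14.28
tool_pos: [0.4953, 0.3916, 0.032]
orientation: [-180.0, -0.0, 13.5]
contact_force: [0.0, 0.3, -0.1]
opening: 0.0479
```

```bash
python3 -m inch '{"travel":[[0,0.5,1.5],[0,0,1.5],[0,0,0]],"twist":[0,0,0]}'
python3 -m inch '{"travel":[[0,0,1],[0,0,1],[0,0,0]],"twist":[0,0,0]}'
```

```text
time: 14.65
tool_pos: [0.4953, 0.3909, 0.0285]
orientation: [180.0, 0.0, 13.5]
contact_force: [-0.7, 0.4, -0.7]
opening: 0.0475
time: 15.02
tool_pos: [0.4954, 0.3911, 0.0283]
orientation: [-180.0, -0.0, 13.5]
contact_force: [-4.3, -2.5, 8.6]
opening: 0.0479
```

```bash
python3 -m inch '{"travel":[[0,0,0],[0,0,0],[0,0,0],[0,0,0],[0,0,0]],"twist":[0,0,0,0,0]}' 75
python3 -m inch '{"travel":[[0,0,-20],[0,0,-40],[0,0,-40],[0,0,-12],[0,0,0]],"twist":[0,0,0,0,0]}'
python3 - <<'E'
from h import *
from scipy.optimize import least_squares
p,d,W,s=wlook(.495,.39,'w10',((.05,.07),(.019,.026)))
P=p.astype(int);z=W[...,2]; T=W[...,:2]*1000
q=np.hypot(W[...,0]-.495,W[...,1]-.39)
m=(P[...,2]>P[...,0]+15)&(z>.0125)&(z<.022)&(d>0)&(q<.06)
t=T[m]; print(least_squares(lambda c:np.hypot(*(t-c).T)-48,[495,390],loss='soft_l1').x)
plan(.4375,.0935,.14,78.3,7)
E
```

```text
time: 15.65
tool_pos: [0.4954, 0.391, 0.0266]
orientation: [-180.0, 0.0, 13.5]
contact_force: [-0.6, -0.1, 1.2]
opening: 0.075
time: 16.27
tool_pos: [0.4955, 0.391, 0.1389]
orientation: [-180.0, -0.0, 13.5]
contact_force: [-0.3, -0.5, -0.3]
opening: 0.075
tool [0.4955 0.391  0.1389] yaw 13.5 t 16.275 vel 1.83
3355 0.0587 [495.5 392.7  47.3  47.5  18.6]
1236 0.0218 [493.6 400.   63.   48.7  13.1]
[494.53009484 394.04026491]
from [0.4949 0.3907 0.1376] yaw 13.5 roll/pitch [1.7998e+02 8.0000e-02] t 16.325 dyaw 64.8
[np.float64(-17.9), np.float64(39.4), np.float64(-0.3)] twist -9.3
[np.float64(-24.0), np.float64(36.0), np.float64(-0.3)] twist -9.3
[np.float64(-29.5), np.float64(31.6), np.float64(-0.3)] twist -9.3
[np.float64(-34.2), np.float64(26.5), np.float64(-0.3)] twist -9.3
[np.float64(-38.0), np.float64(20.7), np.float64(-0.3)] twist -9.3
[np.float64(-40.8), np.float64(14.3), np.float64(-0.3)] twist -9.3
[np.float64(-42.6), np.float64(7.5), np.float64(-0.3)] twist -9.3
```

View pics/w10.png

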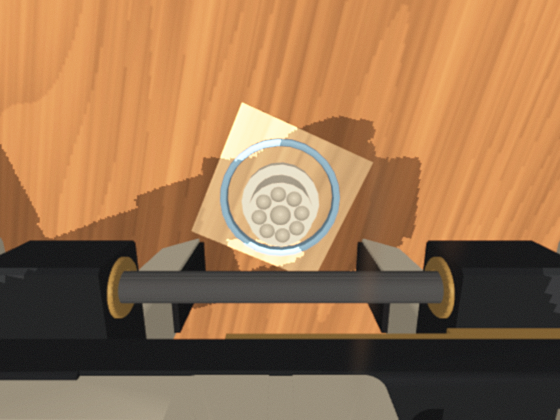

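```bash
python3 -m inch '{"travel":[[-18,39.5,0],[-24,36,0],[-29.5,31.5,0],[-34,26.5,0],[-38,20.5,0]],"twist":[-9.3,-9.3,-9.3,-9.3,-9.3]}'
python3 -m inch '{"travel":[[-41,14.5,0],[-42.5,7.5,0],[0,0,0],[0,0,0]],"twist":[-9.2,-9,0,0]}'
python3 -c "
from h import *
wlook(.4375,.0935,'w11')
plan(.4375,.0935,.021,78.3,4)"
```

```text
time: 16.95
tool_pos: [0.4531, 0.1772, 0.1369]
orientation: [-179.9, 0.1, 60.3]
contact_force: [0.8, 0.2, -0.1]
opening: 0.0749
time: 17.45
tool_pos: [0.4382, 0.0938, 0.1378]
orientation: [-179.9, 0.0, 78.1]
contact_force: [0.5, -0.4, -0.0]
opening: 0.0749
tool [0.4382 0.0938 0.1378] yaw 78.1 t 17.45 vel 1.41
3518 0.0534 [437.3  97.2  44.1  44.4  78.5]
1802 0.0157 [437.   97.3  62.2  61.6  78.1]
from [0.4383 0.0942 0.138 ] yaw 78.1 roll/pitch [-179.92   -0.  ] t 17.5 dyaw 0.2
[np.float64(-0.2), np.float64(-0.2), np.float64(29.2)] twist -0.0
[np.float64(-0.2), np.float64(-0.2), np.float64(29.2)] twist -0.0
[np.float64(-0.2), np.float64(-0.2), np.float64(29.2)] twist -0.0
[np.float64(-0.2), np.float64(-0.2), np.float64(29.2)] twist -0.0
```

View pics/w11.png

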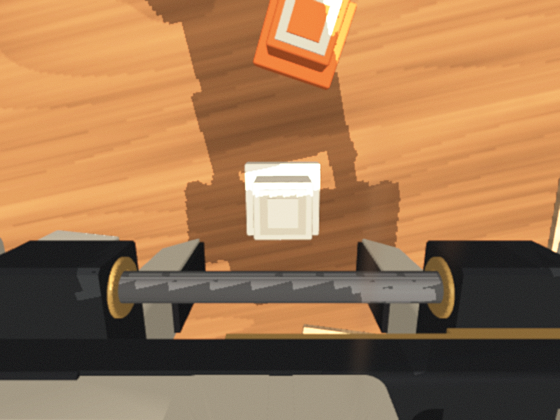

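```bash
python3 -m inch '{"travel":[[1.5,0,40],[0,0,40],[0,0,25],[0,0,11.5],[0,0,0]],"twist":[-0.2,0,0,0,0]}'
python3 -m inch '{"travel":[[0,0,0],[0,0,0],[0,0,0],[0,0,0],[0,0,0]],"twist":[0,0,0,0,0]}' 36 25
python3 -m inch '{"travel":[[0,0,-10],[0,0,-20],[0,0,-40],[0,0,-45],[0,0,0]],"twist":[0,0,0,0,0]}'
python3 -c "
from h import *
plan(.6435,.1224,.137,69.2,5)"
```

```text
time: 18.12
tool_pos: [0.4386, 0.0957, 0.0217]
orientation: [-179.9, 0.0, 78.4]
contact_force: [0.4, 0.0, 0.7]
opening: 0.0749
time: 18.75
tool_pos: [0.4391, 0.0951, 0.0226]
orientation: [180.0, -0.0, 78.4]
contact_force: [-0.5, 0.8, 5.9]
opening: 0.0442
time: 19.38
tool_pos: [0.4407, 0.0952, 0.1403]
orientation: [179.6, -0.1, 78.4]
contact_force: [0.9, 0.2, -2.7]
opening: 0.0442
from [0.4407 0.0952 0.1403] yaw 78.4 roll/pitch [ 1.7962e+02 -1.0000e-01] t 19.375 dyaw -9.2
[np.float64(13.5), np.float64(38.6), np.float64(0.7)] twist 1.8
[np.float64(14.7), np.float64(38.2), np.float64(0.7)] twist 1.8
[np.float64(15.9), np.float64(37.7), np.float64(0.7)] twist 1.8
[np.float64(17.1), np.float64(37.2), np.float64(0.7)] twist 1.8
[np.float64(18.3), np.float64(36.6), np.float64(0.7)] twist 1.8
```

```bash
python3 -m inch '{"travel":[[13.5,38.5,0],[14.5,38,0],[16,37.5,0],[17,37,0],[18.5,36.5,0]],"twist":[1.8,1.8,1.8,1.8,1.9]}'
python3 -m inch '{"travel":[[0,0,0],[0,0,0],[0,0,0]],"twist":[0,0,0]}'
python3 rim.py w12; python3 -c "
from h import *
plan(.6435,.1224,.137,69.2,1)"
```

```text
time: 20.0
tool_pos: [0.6411, 0.1227, 0.1352]
orientation: [-179.8, 0.1, 69.2]
contact_force: [0.7, 0.1, -1.6]
opening: 0.0437
time: 20.38
tool_pos: [0.6397, 0.1226, 0.1369]
orientation: [-179.9, 0.0, 69.3]
contact_force: [-0.4, -0.6, -1.7]
opening: 0.0439
tool [0.6397 0.1226 0.1369] yaw 69.32 t 20.375
blue x range [-43.6  53.2] y range [-46.7 -11.4] 602
front blue x -44.0 53.0 slope deg 1.87
neck 8122 x [-32.6  35.6] y [-24.3  19.4]
foot 3531 x [-29.2  32. ] y [-33.4  -9.2]
from [0.6399 0.1226 0.1372] yaw 69.3 roll/pitch [-1.7996e+02  1.0000e-02] t 20.425 dyaw -0.1
[np.float64(1.1), np.float64(3.4), np.float64(0.2)] twist 0.1
```

View pics/w12.png

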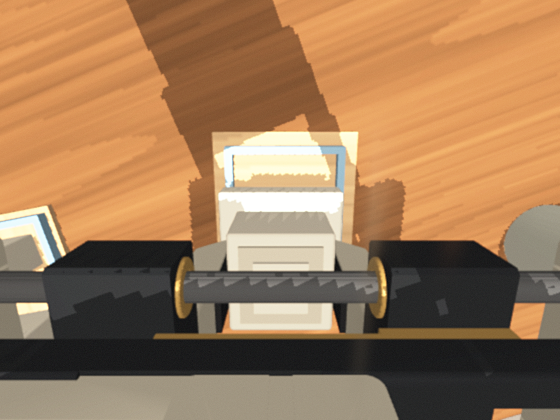

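```bash
python3 -m inch '{"travel":[[2.8,4.2,35],[0,0,35],[0,0,24],[0,0,8],[0,0,0]],"twist":[0,0,0,0,0]}'
python3 -m inch '{"travel":[[0,0,2],[0,0,1],[0,0,0],[0,0,0]],"twist":[0,0,0,0]}'
```

```text
time: 21.05
tool_pos: [0.6457, 0.1238, 0.0356]
orientation: [180.0, -0.0, 69.3]
contact_force: [0.5, -0.0, -2.1]
opening: 0.044
time: 21.55
tool_pos: [0.6459, 0.1239, 0.0325]
orientation: [180.0, -0.0, 69.3]
contact_force: [-0.2, 0.5, -1.8]
opening: 0.0435
```

```bash
python3 -m inch '{"travel":[[0,-0.7,1.5],[0,0,1.5],[0,0,0]],"twist":[0,0,0]}'
python3 -m inch '{"travel":[[0,0,1],[0,0,1],[0,0,0]],"twist":[0,0,0]}'
```

```text
time: 21.92
tool_pos: [0.645, 0.1241, 0.029]
orientation: [-180.0, 0.0, 69.3]
contact_force: [-0.1, -0.7, -2.0]
opening: 0.044
time: 22.3
tool_pos: [0.6451, 0.1241, 0.0287]
orientation: [180.0, -0.0, 69.3]
contact_force: [-5.2, -0.8, 8.1]
opening: 0.0442
```

```bash
python3 -m inch '{"travel":[[0,0,0],[0,0,0],[0,0,0],[0,0,0],[0,0,0]],"twist":[0,0,0,0,0]}' 75
python3 -m inch '{"travel":[[0,0,-20],[0,0,-40],[0,0,-40],[0,0,-12],[0,0,0]],"twist":[0,0,0,0,0]}'
python3 - <<'E'
from h import *
p,d,W,s=wlook(.645,.124,'w13',((.05,.07),(.019,.026)))
P=p.astype(int);z=W[...,2]; q=np.hypot(W[...,0]-.645,W[...,1]-.124)
m=(P[...,2]>P[...,0]+15)&(z>.0125)&(z<.022)&(d>0)&(q<.08)
print(cv2.minAreaRect((W[m][:,:2]*1000).astype(np.float32)))
plan(.4485,-.0905,.14,71.3,6)
E
```

```text
time: 22.92
tool_pos: [0.6451, 0.1241, 0.0271]
orientation: [-180.0, -0.0, 69.3]
contact_force: [-0.0, 0.2, -0.0]
opening: 0.0746
time: 23.55
tool_pos: [0.6452, 0.1241, 0.1394]
orientation: [180.0, -0.0, 69.3]
contact_force: [0.3, -0.2, -1.1]
opening: 0.0749
tool [0.6452 0.1241 0.1394] yaw 69.3 t 23.55 vel 2.08
3576 0.0595 [643.  126.5  43.9  43.4  69.3]
1775 0.0217 [643.4 126.3  61.9  61.9  69.4]
((643.5350341796875, 126.17080688476562), (97.22779846191406, 97.62935638427734), 69.38055419921875)
from [0.6445 0.124  0.1381] yaw 69.3 roll/pitch [-1.7992e+02  3.0000e-02] t 23.6 dyaw 2.0
[np.float64(-45.0), np.float64(-17.9), np.float64(-0.3)] twist -0.3
[np.float64(-44.9), np.float64(-18.2), np.float64(-0.3)] twist -0.3
[np.float64(-44.8), np.float64(-18.4), np.float64(-0.3)] twist -0.3
[np.float64(-44.7), np.float64(-18.7), np.float64(-0.3)] twist -0.3
[np.float64(-44.6), np.float64(-19.0), np.float64(-0.3)] twist -0.3
[np.float64(-44.4), np.float64(-19.2), np.float64(-0.3)] twist -0.3
```

View pics/w13.png

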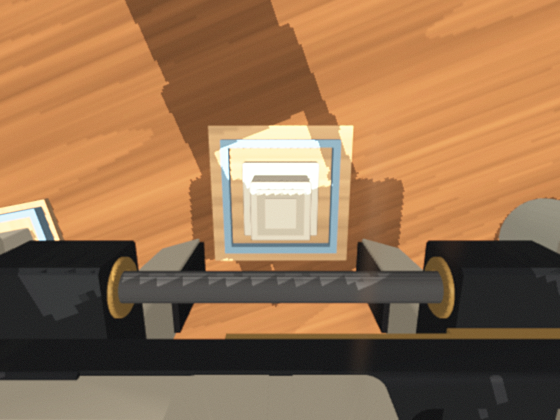

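```bash
python3 -m inch '{"travel":[[-45,-18,0],[-45,-18,0],[-45,-18.5,0],[-44.5,-18.5,0],[-44.5,-19,0]],"twist":[-0.3,-0.3,-0.3,-0.3,-0.3]}' 80
python3 -m inch '{"travel":[[-44.5,-19,0],[0,0,0],[0,0,0],[0,0,0]],"twist":[-0.3,0,0,0]}'
python3 -c "
from h import *
wlook(.4485,-.0905,'w14',((.042,.07),))
plan(.4485,-.0905,.021,71.3,1)"
```

```text
time: 24.22
tool_pos: [0.4796, -0.0554, 0.1374]
orientation: [-179.8, 0.0, 70.8]
contact_force: [-0.1, -0.3, -0.5]
opening: 0.08
time: 24.72
tool_pos: [0.4495, -0.0898, 0.1387]
orientation: [-180.0, -0.0, 71.2]
contact_force: [0.8, 0.2, -1.0]
opening: 0.0799
tool [ 0.4495 -0.0898  0.1387] yaw 71.2 t 24.725 vel 0.2
3127 0.0524 [448.  -86.8  56.2  30.5  71.5]
from [ 0.4496 -0.0897  0.1388] yaw 71.2 roll/pitch [-1.7997e+02 -1.0000e-02] t 24.775 dyaw 0.1
[np.float64(-1.1), np.float64(-0.8), np.float64(117.8)] twist -0.1
```

View pics/w14.png

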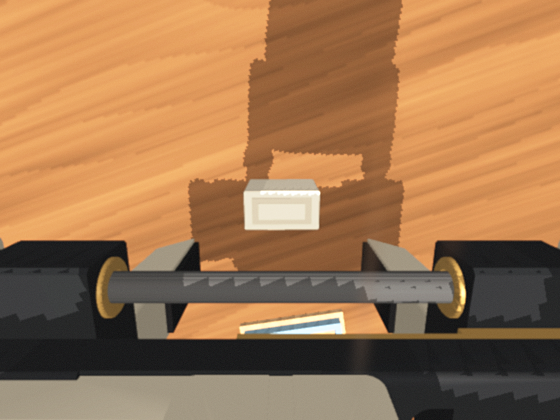

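```bash
python3 -m inch '{"travel":[[1,0.4,40],[0,0,40],[0,0,26],[0,0,12],[0,0,0]],"twist":[-0.2,0,0,0,0]}'
python3 -m inch '{"travel":[[0,0,0],[0,0,0],[0,0,0],[0,0,0],[0,0,0]],"twist":[0,0,0,0,0]}' 48 25
python3 -m inch '{"travel":[[0,0,-10],[0,0,-20],[0,0,-40],[0,0,-50],[0,0,0]],"twist":[0,0,0,0,0]}'
python3 -c "
from h import *
plan(.6365,-.133,.14,80.4,5)"
```

```text
time: 25.4
tool_pos: [0.4499, -0.0892, 0.0208]
orientation: [-179.9, -0.0, 71.3]
contact_force: [-0.4, -0.1, 1.1]
opening: 0.0802
time: 26.02
tool_pos: [0.4503, -0.0898, 0.0219]
orientation: [179.9, -0.0, 71.3]
contact_force: [0.2, -0.2, 6.7]
opening: 0.0558
time: 26.65
tool_pos: [0.4519, -0.0904, 0.145]
orientation: [179.5, 0.0, 71.3]
contact_force: [1.2, -0.2, -1.8]
opening: 0.0556
from [ 0.4519 -0.0904  0.145 ] yaw 71.3 roll/pitch [1.7954e+02 1.0000e-02] t 26.65 dyaw 9.1
[np.float64(3.8), np.float64(37.7), np.float64(1.0)] twist -1.8
[np.float64(2.6), np.float64(37.8), np.float64(1.0)] twist -1.8
[np.float64(1.4), np.float64(37.9), np.float64(1.0)] twist -1.8
[np.float64(0.2), np.float64(37.9), np.float64(1.0)] twist -1.8
[np.float64(-1.0), np.float64(37.9), np.float64(1.0)] twist -1.8
```

```bash
python3 -m inch '{"travel":[[4,37.5,0],[2.5,38,0],[1.5,38,0],[0,38,0],[-1,38,0]],"twist":[-1.8,-1.8,-1.8,-1.8,-1.8]}'
python3 -m inch '{"travel":[[0,0,0],[0,0,0],[0,0,0],[0,0,0]],"twist":[0,0,0,0]}'
python3 -c "
from h import *
p,d,W,s=wlook(.6,-.127,'w15',((.048,.065),(.012,.025)),.045)
plan(.6365,-.133,.14,80.4,1)
T=toolxy(W,s);z=W[...,2]; np.savez('l15.npz',T=T,z=z,p=p,d=d)
g=(d>0)&(z>.048)&(z<.066)&(np.abs(T)<90).all(-1); q=T[g]; print('fellow', q.min(0),q.max(0), cv2.minAreaRect(q.astype(np.float32)))
b=(z>s['tool_pos'][2]+.026)&(z<s['tool_pos'][2]+.04)&(np.abs(T)<[40,25]).all(-1)&(p.min(-1)>110); q=T[b]; print('held',q.min(0),q.max(0), cv2.minAreaRect(q.astype(np.float32)))
"
```

```text
time: 27.28
tool_pos: [0.6353, -0.1324, 0.1399]
orientation: [-179.9, -0.0, 80.4]
contact_force: [0.2, 0.8, -0.1]
opening: 0.0558
time: 27.78
tool_pos: [0.6343, -0.1321, 0.1416]
orientation: [180.0, -0.0, 80.3]
contact_force: [-0.3, -0.0, -1.2]
opening: 0.0559
tool [ 0.6343 -0.1321  0.1416] yaw 80.3 t 27.775 vel 0.54
3371 0.0586 [ 599.9 -123.4   56.    29.7   80.3]
1220 0.0158 [ 591.2 -126.9   55.4   89.2    0.9]
from [ 0.6344 -0.1321  0.1416] yaw 80.3 roll/pitch [ 1.7999e+02 -1.0000e-02] t 27.825 dyaw 0.1
[np.float64(-0.5), np.float64(2.2), np.float64(1.6)] twist -0.1
fellow [-25.14004929 -50.2525357 ] [ 30.83437373 -20.50327628] ((2.8479175567626953, -35.37778091430664), (29.74121856689453, 55.975833892822266), 89.98865509033203)
held [-39.99508288 -18.05224921] [39.98537301 12.6559251 ] ((-0.01479339599609375, -2.6878604888916016), (79.98054504394531, 30.686384201049805), 0.06980964541435242)
```

View pics/w15.png

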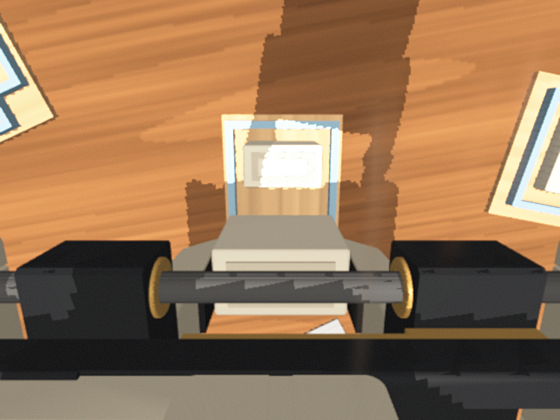

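```bash
python3 -m inch '{"travel":[[1,4,15],[0,0,25],[0,0,5],[0,0,0],[0,0,0]],"twist":[0,0,0,0,0]}'
python3 -m inch '{"travel":[[0,0,0],[0,0,0]],"twist":[0,0]}'
python3 -c "
from h import *
p,d,W,s=wlook(.6,-.127,'w16',((.048,.065),),.045)
T=toolxy(W,s);z=W[...,2]
g=(d>0)&(z>.048)&(z<.066)&(np.abs(T)<90).all(-1)&(T[...,1]<-18); q=T[g]; print('fellow', q.min(0),q.max(0), cv2.minAreaRect(q.astype(np.float32)))
b=(z>s['tool_pos'][2]+.026)&(z<s['tool_pos'][2]+.04)&(np.abs(T)<[24,25]).all(-1)&(p.min(-1)>110); q=T[b]; print('held',q.min(0),q.max(0), cv2.minAreaRect(q.astype(np.float32)))
for n in ('top','side'):
    t,dd=read_camera(n); cv2.imwrite('pics/%s16.png'%n,cv2.resize(t[100:250,210:390,::-1],None,fx=4,fy=4) if n=='top' else cv2.resize(t[120:270,240:420,::-1],None,fx=4,fy=4))
"
```

```text
time: 28.45
tool_pos: [0.6395, -0.1321, 0.0971]
orientation: [179.9, 0.0, 80.3]
contact_force: [0.1, 0.0, -1.2]
opening: 0.0556
time: 28.7
tool_pos: [0.6392, -0.132, 0.0968]
orientation: [179.9, 0.0, 80.3]
contact_force: [0.6, 1.0, -0.5]
opening: 0.0557
tool [ 0.6392 -0.132   0.0968] yaw 80.3 t 28.7 vel 0.17
5055 0.0586 [ 600.1 -123.4   56.2   29.9   80.4]
fellow [-26.18999341 -54.94970841] [ 30.03622956 -25.02038927] ((1.9318618774414062, -39.94771957397461), (29.926237106323242, 56.17845916748047), 89.85759735107422)
held [-23.99719406 -18.15070643] [23.99425753 12.65172286] ((-0.013040542602539062, -2.7381181716918945), (30.687341690063477, 48.03910827636719), 89.77774810791016)
```

View pics/side16.png

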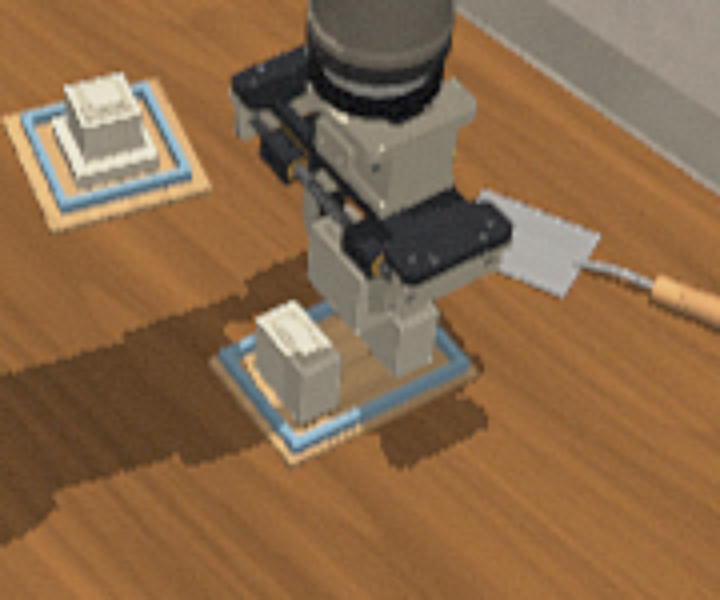

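View pics/w16.png

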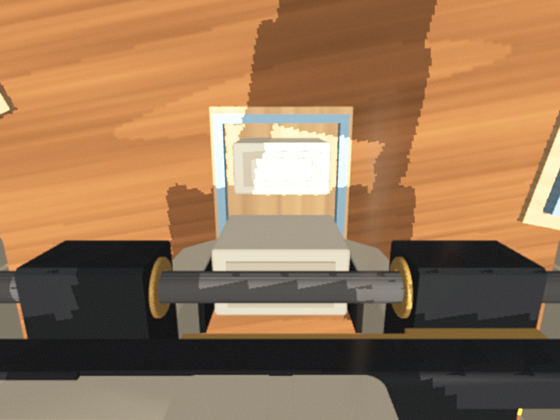

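The held block is 37.2 mm from the left fellow (37 wanted) and parallel to it. Lowering.

```bash
python3 -m inch '{"travel":[[0.5,0,15],[0,0,20],[0,0,15],[0,0,10],[0,0,0]],"twist":[0,0,0,0,0]}'
python3 -m inch '{"travel":[[0,0,3],[0,0,2],[0,0,0],[0,0,0]],"twist":[0,0,0,0]}'
```

```text
time: 29.48
tool_pos: [0.6386, -0.1313, 0.0352]
orientation: [-179.9, -0.0, 80.3]
contact_force: [0.2, 0.1, 0.3]
opening: 0.0555
time: 29.98
tool_pos: [0.6392, -0.1315, 0.0315]
orientation: [180.0, -0.0, 80.3]
contact_force: [0.0, -0.0, -0.4]
opening: 0.0558
```

```bash
python3 -m inch '{"travel":[[0,0,1.5],[0,0,1],[0,0,0]],"twist":[0,0,0]}'
python3 -m inch '{"travel":[[0,0,1],[0,0,0.5],[0,0,0]],"twist":[0,0,0]}'
```

```text
time: 30.35
tool_pos: [0.6389, -0.1314, 0.0286]
orientation: [-180.0, -0.0, 80.3]
contact_force: [-0.6, 0.3, -0.7]
opening: 0.0557
time: 30.72
tool_pos: [0.6391, -0.1315, 0.0279]
orientation: [180.0, -0.0, 80.3]
contact_force: [-2.7, 0.0, 6.3]
opening: 0.0559
```

```bash
python3 -m inch '{"travel":[[0,0,0],[0,0,0],[0,0,0],[0,0,0],[0,0,0]],"twist":[0,0,0,0,0]}' 78
python3 -m inch '{"travel":[[0,0,-20],[0,0,-40],[0,0,-40],[0,0,-12],[0,0,0]],"twist":[0,0,0,0,0]}'
python3 -m inch '{"travel":[[0,0,-30],[0,-50,-40],[0,-50,0],[0,-50,0],[0,-50,0]],"twist":[0,0,0,0,0]}'
python3 -m inch '{"travel":[[0,-20,0],[0,0,0],[0,0,0]],"twist":[0,0,0]}'
python3 - <<'E'
from h import *
for n in ("top","side"):
    p,d=read_camera(n); np.savez(n+"9.npz",p=p,d=d)
    cv2.imwrite(f"pics/{n}9.png",p[:,:,::-1])
    W=cloud(n,d)
    for k,(x,y) in dict(cross=(.49,-.38),ros=(.495,.391),pl=(.645,.124),dl=(.6,-.127),dm=(.637,-.132),dr=(.674,-.139)).items():
        r=.017 if k[0]=='d' else .04
        a=np.radians(-9.6); q=W[...,:2]-[x,y]; u=np.abs(q@[np.cos(a),np.sin(a)]); v=np.abs(q@[-np.sin(a),np.cos(a)])
        m=(d>0)&(u<r+.003)&(v<.04)&(W[...,2]>.052)&(W[...,2]<.075)
        X=W[m]; 
        if len(X)>20: print(n,k,len(X),X.mean(0).round(4),[np.round(t,1) for t in cv2.minAreaRect((X[:,:2]*1000).astype(np.float32))])
E
```

```text
time: 31.35
tool_pos: [0.639, -0.1315, 0.0271]
orientation: [-180.0, -0.0, 80.3]
contact_force: [-0.0, -0.3, 0.1]
opening: 0.078
time: 31.98
tool_pos: [0.6391, -0.1315, 0.1394]
orientation: [180.0, 0.0, 80.3]
contact_force: [0.7, 0.9, -0.1]
opening: 0.078
time: 32.6
tool_pos: [0.4406, -0.0973, 0.2063]
orientation: [-179.8, -0.0, 80.3]
contact_force: [-0.1, 0.4, 0.5]
opening: 0.0782
time: 32.98
tool_pos: [0.4239, -0.0948, 0.2076]
orientation: [-180.0, -0.0, 80.3]
contact_force: [0.3, -0.2, -0.4]
opening: 0.0782
top cross 181 [ 0.4911 -0.3808  0.0596] [array([ 491.4, -382. ]), array([33.9, 35.7]), np.float64(14.3)]
top ros 283 [0.4951 0.3875 0.0594] [array([495.3, 388.5]), array([44.9, 47.9]), np.float64(0.9)]
top pl 280 [0.6427 0.1218 0.06  ] [array([643.5, 122.4]), array([44.6, 43.8]), np.float64(68.8)]
top dl 248 [ 0.5996 -0.1267  0.0596] [array([ 600.5, -126.9]), array([55.3, 31.2]), np.float64(81.0)]
top dm 244 [ 0.6361 -0.1327  0.0596] [array([ 636.7, -133.1]), array([55.6, 30.7]), np.float64(78.3)]
top dr 247 [ 0.6722 -0.1389  0.0597] [array([ 672.9, -139. ]), array([55.4, 31.1]), np.float64(81.5)]
side cross 232 [ 0.4877 -0.3808  0.058 ] [array([ 489.2, -380.4]), array([36.4, 34.5]), np.float64(14.1)]
side ros 159 [0.4907 0.3877 0.0589] [array([490.9, 391.9]), array([47.5, 47.8]), np.float64(30.4)]
side pl 33 [0.6516 0.1105 0.0571] [array([655. , 114.9]), array([49.2, 21.9]), np.float64(47.3)]
side dl 239 [ 0.5975 -0.127   0.0585] [array([ 601.2, -124.8]), array([58.3, 38.4]), np.float64(79.8)]
side dm 241 [ 0.6343 -0.1326  0.0583] [array([ 637.7, -131.1]), array([57.4, 38.7]), np.float64(80.3)]
side dr 217 [ 0.6687 -0.1394  0.0587] [array([ 671.1, -137.2]), array([58. , 33.1]), np.float64(82.7)]
```

View pics/top9.png

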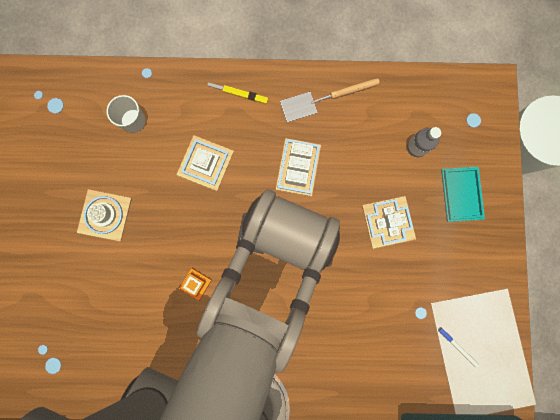

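View pics/side9.png

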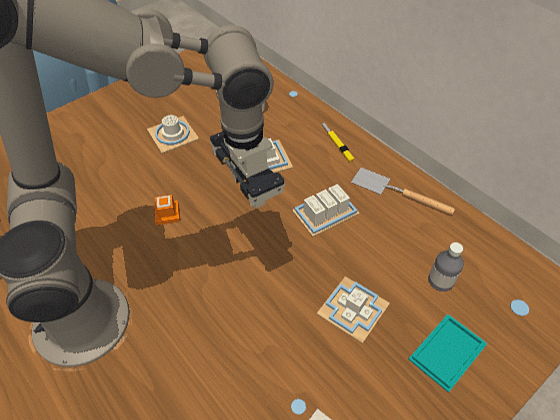

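Everything sits in place: in the top view the rosette is at (102,212), plinth at (206,162), row at (299,165) and cross at (390,221). All are within about 2–3 mm of their base centres. The fellows have moved no more than the measurement noise, and the robot is clear. Handing in.

```bash
python3 -c "
from rig import *
print(close_job())"
```

```text
the job is handed in; nothing more can be done
None
```

I set the cross, rosette, plinth and loose dentil on their bases and handed the job in at about 33 s of the 99 s allowed. I lowered each one until light contact (5–9 N) before opening the fingers.

**Last checks**
- **Centring:** the last top view puts all four originals within about 2–3 mm of their base centres, against 10 mm allowed.
- **Squareness:** the plinth, cross and dentil are within about 2° of square to their rims, against about 11° allowed.
- **Fellows:** the dentil stands midway between its fellows. They read within about 1 mm of where they started, which is no more than the measurement noise.
- **Robot:** the arm was clear of everything, about 0.2 m above the bench.

**Disagreements**
- **Cameras:** the wrist camera and the top camera differed by 2–4 mm in absolute position. I corrected for this by comparing each held piece with its rim in the same picture.
- **Plinth from the side:** the arm hid most of the plinth in the final side view, so that reading is no use. The top view and the wrist picture taken just after release both show it centred.

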